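# Load the buffer bottle through the dust flap of the stainer's reagent dock

### The arm

A 6-joint arm with a two-finger parallel gripper is mounted at the origin on a cart in front of the work surface, level with it; the furniture and walls round the work are solid. World frame = base frame: x ahead of the robot, y to its left, z up, the work surface at z = 0. Lengths are in m, angles in rad, forces in N, time in s.
With the tool pointing down it reaches from about 0.3 to 0.875 m from the base axis. Payload 6.4 kg.
Tool frame: the origin (TCP) lies between the finger pads; the fingertips stand ctrl.tip_extent ahead of it and the grasp point (between the pads) is the TCP (ctrl.tip_extent is the distance from the TCP to the fingertips, in m); z points along the fingers, y is the line along which they close (so a half turn about z gives the same grasp; the last joint's range is limited). The gripper opens to 85 mm and grips with 20 to 120 N. Pads are 22 mm wide; open, the fingers measure 114 mm over their backs; the gripper's body (76 mm by 85 mm) begins 54 mm behind the grasp point. The pads swing forward as they close: fully open they stand 13 mm farther back than shut.
Start: joints at [-1.385, 0.181, 1.607, -0, 1.354, -0.206], TCP at [0.22, -0.531, 0.25] pointing down, gripper open.
Joint ranges: [-2.99, 2.99], [-0.89, 2.07], [0.3, 2.58], [-1.14, 4.28], [0, 2.63], [-3.12, 3.12]. Speed limits (rad/s): [2.57, 2.57, 3.01, 3.14, 3.14, 3.14].

### API

Orientations are given as a unit quaternion [w, x, y, z].
In Python, from bench import ctrl gives the robot as it stands.
- The arm moves only by the tool send_rows, never from a script. Its arguments are lists of equal length, an entry for each row: "dr": the turn, a rotation vector about the tool's x, y, z in units of 6 degrees (1.0 is 6 degrees), a list of three; "xyz": the shift along the tool's x, y, z in cm, a list of three; "jaw": the opening in per cent of the stroke, from 0 (shut) to 100 (fully open). In form: {"dr": [[wx, wy, wz], ...], "xyz": [[dx, dy, dz], ...], "jaw": [jaw, ...]}. A call has exactly 8 rows; each row is the pose to reach, as a shift and turn from the pose commanded when the call began, along the tool's axes at that moment; what a row does not reach only later rows make up. A row lasts 1/8 s, in which the tool goes at most 62.5 mm and 10.7 degrees, less where a joint would pass 70% of its speed; a pose out of reach is approached as far as the arm can. A call with a gripper value outside its range is refused whole. The fingers move at their own pace and stop on an object; the grip force is fixed at half the most. Time passes only in rows, so rows that repeat a pose let the fingers close, or fill a call up. It gives the time, the measured TCP pose, the force, the opening and the grip force at its end, in the units of the state.
- ctrl.get_obs(): the state, without advancing time (a new reading comes with each control period).
- ctrl.camera(name): name is "scene" or "top" or "wrist"; returns the picture (480x640x3 uint8, red, green, blue); there is no depth.
- ctrl.calibration(name): a dict with "camera_matrix" (3x3 intrinsics, pixels), "D" ([k1, k2, p1, p2, k3] as OpenCV has them; the pictures are not rectified), "world_from_camera" (4x4, takes a point from camera to world coordinates). Camera axes: x right, y up, looking along -z (the intrinsics and any distortion apply to the point x, -y, -z); pixel columns grow to the right and rows downward; lengths in m; the calibration is good to about 2 mm. A picture is of the moment at which its call begins: read the wrist's pose just before it. calibration takes no time and is no camera call; for the wrist camera it gives the pose at the moment of the call.
- ctrl.hand_in(): hands the job in; it is judged then, once.
The state is a dict: "time_s": time; "q": joint angles; "dq": joint speeds; "joint_efforts": joint torques, N m; "eef_pos": TCP position; "eef_rot": TCP orientation; "wrist_force": force on the tool from outside, world axes, zero at the start; "torque": the same for the moment, N m; "opening": opening from 0.0 (shut) to 1.0 (fully open); "grasp_force": force on a finger pad.
Only numpy, scipy, OpenCV 4.12 (cv2) and the standard library are available. Lean on these libraries where they do the work, as an engineer would, in place of code of your own. Each camera call takes 0.05 s, during which the arm holds its last target. There are 200 camera calls.

### The job

Load the buffer bottle (the larger of the two white bottles with a blue screw cap, with a green mark on its label) into the white reagent dock: hold it by its cap over the blue square port, let the bottle itself push the sprung steel dust flap down and aside, and keep hold of it until it stands on the bottom of the well. Then let go and move clear, leaving it upright in the port with its cap on show. The gripper should not touch the flap, and the larger white bottle with the cream cap must stay standing where it is.

Things in the scene. Friction and masses are not known exactly. Their poses are not given: they have to be found in the camera images.
- bottle_mid (a point): Centre, half-way up, of the buffer bottle: white, round, blue screw cap, 125 mm tall, upright, 0.25 kg. Underside 62.5 mm below this point. Body 55 mm in diameter; its shoulder ends 32.5 mm above this point. Above it is the cap, 30 mm wide and 30 mm tall (32.5 to 62.5 mm above): grip there. Not the small bottle with a blue cap (40 mm wide, 100 tall, fixed), which stands 0.11 m or more away.
- white_mid (a point): Centre, half-way up, of the other bottle, a bystander: white, cream screw cap, 66 mm in diameter, 135 mm tall. It stands 0.11 m or more from the buffer bottle, centre to centre.
- reagent_dock: Fixed white instrument, 150 (x) x 116 (y) x 82 mm, display on its front (-x), blue collar on top up to 92 mm. Origin on the worktop below the port's centre; z up, x to its back. Port 82 mm square at the rim (92 mm up), sloped faces narrow it to 66 mm square at 82 mm. The well below is 66 mm wide, its floor 5 mm above the worktop: a seated bottle's centre is 67.5 mm up, its cap 100 to 130 mm.
- dust_flap (a joint): Angle (rad) of the sprung steel flap that shuts the port, 80 mm above the worktop. 0 = shut, level; grows as it swings down into the well about a hinge at the port's back (+x) edge, to 1.55 at most. The spring shuts it (0.06 N m shut, 0.08 fully down); pushing the bottle through takes 3 to 8 N. With the bottle seated it leans on the bottle's side at 1.3 to 1.45.
Mind the look-alikes: they are no part of the job. What is shaped like the part that bears bottle_mid but pink is not meant. Several things have the shape of the reagent_dock; the one meant has the colours described above.

How it is judged:
On the way, in this order (a step that is already met when the one before it is completed fails the run):
1. the held bottle pushes the flap open from above the port (value of joint dust_flap above 0.3 rad and z of bottle_mid in the frame of reagent_dock above 0.085 m and horizontal distance between bottle_mid and reagent_dock below 0.02 m and contact force between the fingers and buffer_bottle above 0.5 N), for 0.05 s.
2. the bottle, still held, reaches the bottom of the well (within 8 mm) (z of bottle_mid in the frame of reagent_dock below 0.0755 m and horizontal distance between bottle_mid and reagent_dock below 0.02 m and contact force between the fingers and buffer_bottle above 0.5 N), for 0.05 s.
At the end, for the whole second after the job is handed in: The buffer bottle stands released and at rest on the floor of the well (within 5 mm in height and 20 mm of the port's centre), upright within 10 degrees, with the flap held aside by it (more than 1.0 rad), and the bottle with the cream cap stands within 30 mm of where it stood (z of bottle_mid in the frame of reagent_dock below 0.0725 m and horizontal distance between bottle_mid and reagent_dock below 0.02 m and angle between bottle_mid's own z axis and vertical below 0.17 rad and value of joint dust_flap above 1 rad and linear speed of buffer_bottle below 0.03 m/s and distance of white_mid from where it was at the start of the episode below 0.03 m); the robot touches nothing.
It fails at once if the gripper pushes on the flap (over 2 N) (contact force between the fingers and dust_flap above 2 N).
It fails at once if the bottle with the cream cap is moved over 30 mm or tipped (distance of white_mid from where it was at the start of the episode above 0.03 m or angle between white_mid's own z axis and vertical above 0.35 rad).
It also fails if it takes over 40 s, if anything falls off the work surface, if the arm or the gripper's body presses on something with over 40 N, if the wrist force passes 120 N, or if a joint passes its speed limit or range.

## Working session

There is one attempt and no reset: what is moved stays moved. The work goes in short steps, Python scripts to look and compute and a tool call to move; the robot and the scene stay as the last step left them, time stands still between calls to the robot, and variables do not carry over. Pictures are saved under pics/ and viewed, at most 10 in all, crops included, and the job is handed in when it is done.

Besides the shell and the picture viewer there is one more tool, called as name(argument=value, ...) on one line, values as JSON. send_rows: Moves the arm, as the interface text tells. Its arguments: {"type":"object","properties":{"dr":{"type":"array","items":{"type":"array","items":{"type":"number"}}},"xyz":{"type":"array","items":{"type":"array","items":{"type":"number"}}},"jaw":{"type":"array","items":{"type":"number"}}},"required":["dr","xyz","jaw"]}

```bash
mkdir -p pics; cat > h.py <<'E'
import numpy as np, cv2
from bench import ctrl
def snap(name,fn):
    c=ctrl.calibration(name); im=ctrl.camera(name); cv2.imwrite(f'pics/{fn}.png',im[:,:,::-1]); np.save(f'pics/{fn}.npy',np.array(c['world_from_camera'])); return im,c
def ray(c,uv):
    p=cv2.undistortPoints(np.array([[uv]],float),np.array(c['camera_matrix'],float),np.array(c['D'],float))[0,0]
    T=np.array(c['world_from_camera']); d=T[:3,:3]@np.array([p[0],-p[1],-1.]); return T[:3,3],d
def onz(c,uv,z):
    o,d=ray(c,uv); return o+d*(z-o[2])/d[2]
E
python3 - <<'E'
from h import *
a,c=snap('top','top0'); b,d=snap('scene','scene0')
print(c['world_from_camera'],d['world_from_camera'],ctrl.tip_extent,ctrl.get_obs()['eef_rot'])
E
```

```text
[[ 0.00169167  0.98221949 -0.18772855  0.32278843]
 [-0.99996607  0.00317494  0.00760073  0.04875804]
 [ 0.00806161  0.18770932  0.98219154  1.27705517]
 [ 0.          0.          0.          1.        ]] [[ 0.95558969 -0.2336916   0.17954548  0.75109279]
 [ 0.29443158  0.73105433 -0.61552386 -0.60622834]
 [ 0.01258525  0.64105211  0.76739416  0.90720856]
 [ 0.          0.          0.          1.        ]] 0.019 [-7.96501444e-04  9.80873663e-01  1.94643835e-01  1.10611030e-05]
```

View pics/top0.png

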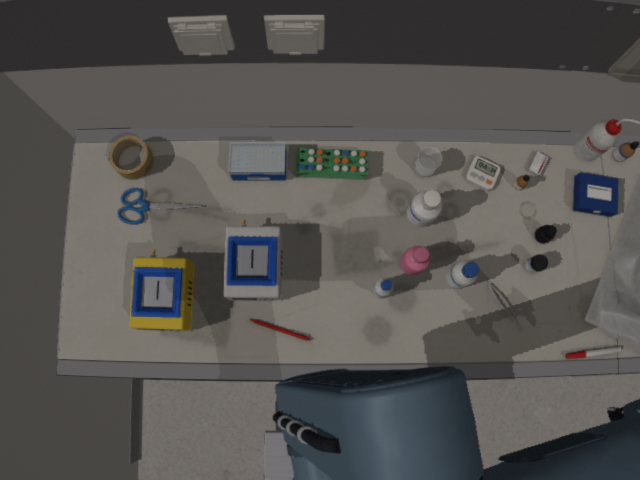

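View pics/scene0.png

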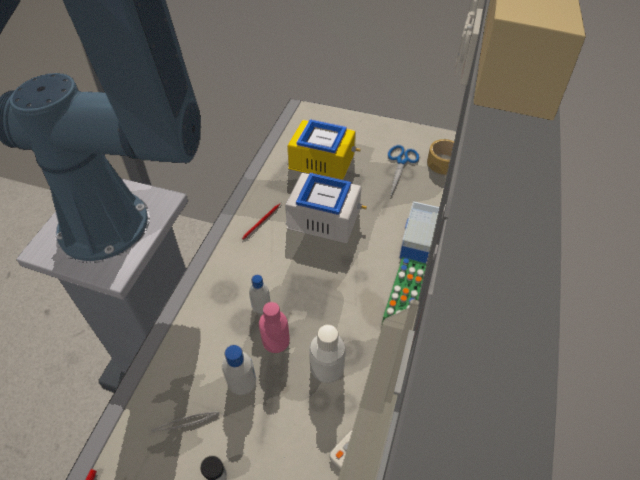

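Candidates in the top view:
- Blue-capped large bottle at (470,269), the one I want.
- Small blue-capped bottle at (385,287), fixed.
- Pink bottle at (415,257), a look-alike.
- Cream-cap bottle at (430,200), the bystander.
- White dock at (253,265), the one I want.
- Yellow dock at (160,293), a look-alike.

Next I'll check the choice in a crop and measure.

```bash
python3 - <<'E'
from h import *
ims={}
for n in('top','scene'):
    im=cv2.imread(f'pics/{n}0.png');c=ctrl.calibration(n);ims[n]=im
    hsv=cv2.cvtColor(im,cv2.COLOR_BGR2HSV); m=cv2.inRange(hsv,(100,140,50),(125,255,255))
    cs,_=cv2.findContours(m,cv2.RETR_EXTERNAL,cv2.CHAIN_APPROX_NONE)
    for k in cs:
        A=cv2.contourArea(k)
        if A<60: continue
        r=cv2.minAreaRect(k); u=r[0]
        print(n,np.round(u,1),np.round(r[1],1),round(r[2],1),A,'z.11',onz(c,u,.11).round(3),'z.092',onz(c,u,.092).round(3))
        if A>800:
            print('   corners',[onz(c,p,.092)[:2].round(3).tolist() for p in cv2.boxPoints(r)])
t=ims['top'][165:325,350:510];s=ims['scene'][310:470,180:340]
cv2.imwrite('pics/crop0.png',cv2.resize(np.hstack([t,s]),(800,400),interpolation=cv2.INTER_CUBIC))
E
```

```text
top [156.5 291.8] [48.1 48. ] 2.0 2180.5 z.11 [0.438 0.372 0.11 ] z.092 [0.44  0.377 0.092]
   corners [[0.391, 0.428], [0.491, 0.429], [0.488, 0.327], [0.389, 0.326]]
top [470.  269.5] [13. 14.] 90.0 145.0 z.11 [ 0.485 -0.267  0.11 ] z.092 [ 0.488 -0.272  0.092]
top [251.5 260.5] [47. 49.] 90.0 2214.0 z.11 [0.503 0.179 0.11 ] z.092 [0.506 0.181 0.092]
   corners [[0.555, 0.233], [0.555, 0.131], [0.458, 0.13], [0.457, 0.23]]
top [134. 206.] [28.1 34.9] 14.0 612.5 z.11 [0.617 0.43  0.11 ] z.092 [0.622 0.436 0.092]
top [258.  176.5] [ 5. 52.] 90.0 126.0 z.11 [0.681 0.17  0.11 ] z.092 [0.686 0.172 0.092]
top [595.5 194.1] [45.  38.6] 7.1 1492.5 z.11 [ 0.649 -0.559  0.11 ] z.092 [ 0.654 -0.568  0.092]
   corners [[0.617, -0.505], [0.704, -0.525], [0.694, -0.634], [0.605, -0.612]]
scene [233.8 355.7] [20.1 15.3] 76.0 243.0 z.11 [ 0.488 -0.266  0.11 ] z.092 [ 0.482 -0.258  0.092]
scene [256.5 281. ] [ 9. 12.] -0.0 80.5 z.11 [ 0.466 -0.107  0.11 ] z.092 [ 0.46  -0.096  0.092]
scene [413.3 256.4] [26.5 14.6] 13.0 256.5 z.11 [0.741 0.043 0.11 ] z.092 [0.741 0.058 0.092]
scene [323.2 192.8] [47.7 33.8] 13.2 1366.5 z.11 [0.516 0.159 0.11 ] z.092 [0.511 0.176 0.092]
   corners [[0.464, 0.125], [0.446, 0.232], [0.56, 0.23], [0.571, 0.125]]
scene [403.1 155.3] [29.6 15.9] 17.1 280.0 z.11 [0.66  0.339 0.11 ] z.092 [0.658 0.36  0.092]
scene [321.3 135.6] [43.1 26.8] 12.5 950.0 z.11 [0.452 0.349 0.11 ] z.092 [0.445 0.37  0.092]
   corners [[0.398, 0.32], [0.377, 0.426], [0.493, 0.422], [0.508, 0.318]]
```

View pics/crop0.png

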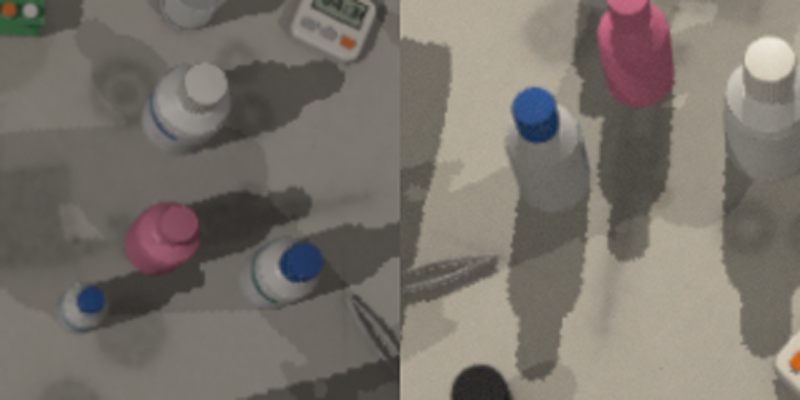

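The crop shows the blue-capped bottle with the green mark at about (300,262), clearly larger than the small blue-capped one at (90,300). I'll go above it and square the tool to the world axes.

send_rows(dr=[[0,0,0.5],[0,0,1.1],[0,0,1.7],[0,0,2.3],[0,0,2.9],[0,0,3.4],[0,0,3.74],[0,0,3.74]], xyz=[[4.5,-1.8,0],[9.5,-3.9,0],[14.5,-6,0],[19.5,-8,0],[24.5,-10,0],[29.5,-12.1,0],[34.6,-14.2,0],[34.6,-14.2,0]], jaw=[100,100,100,100,100,100,100,100])

```text
time_s: 1.1
eef_pos: [0.487, -0.2649, 0.2498]
eef_rot: [-0.001, 1.0, 0.003, -0.0]
wrist_force: [-0.4, -1.0, 0.1]
opening: 0.995
grasp_force: 0.0
```

```bash
python3 - <<'E'
from h import *
im,c=snap('wrist','w1'); o=ctrl.get_obs(); print(o['eef_pos'],o['eef_rot'],o['time_s'])
m=cv2.inRange(cv2.cvtColor(im,cv2.COLOR_RGB2HSV),(100,140,50),(125,255,255))
cs,_=cv2.findContours(m,cv2.RETR_EXTERNAL,cv2.CHAIN_APPROX_NONE)
for k in cs:
    if cv2.contourArea(k)<200: continue
    u,r=cv2.minEnclosingCircle(k); print(u,r,onz(c,u,.125).round(4),onz(c,u,.11).round(4))
E
```

```text
[ 0.48578984 -0.2665063   0.24978434] [-2.40181108e-04  9.99997843e-01  2.01389557e-03 -4.47598872e-04] 1.15
(83.0, 264.0) 13.601571083068848 [ 0.4664 -0.1108  0.125 ] [ 0.4609 -0.1015  0.11  ]
(309.80633544921875, 238.69564819335938) 20.273714065551758 [ 0.4854 -0.2652  0.125 ] [ 0.4811 -0.2652  0.11  ]
```

View pics/w1.png

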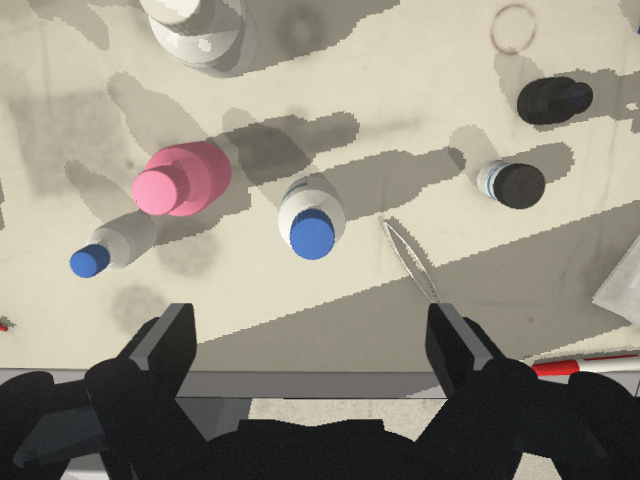

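The wrist view shows the cap at about (312,234), with pink at (160,190) and the small bottle at (90,261). The cap lies under the TCP within 2 mm, so I'll descend.

send_rows(dr=[[0,0,0],[0,0,0],[0,0,0],[0,0,0],[0,0,0],[0,0,0],[0,0,0],[0,0,0]], xyz=[[0,0,2.5],[0,0,5.5],[0,0,8.5],[0,0,11],[0,0,12.8],[0,0,13.5],[0,0,13.5],[0,0,13.5]], jaw=[100,100,100,100,100,100,100,100])

```text
time_s: 2.15
eef_pos: [0.4857, -0.2686, 0.1163]
eef_rot: [0.001, 1.0, 0.0, 0.001]
wrist_force: [-0.9, 0.4, 0.1]
opening: 1.001
grasp_force: 0.0
```

send_rows(dr=[[0,0,0],[0,0,0],[0,0,0],[0,0,0],[0,0,0],[0,0,0],[0,0,0],[0,0,0]], xyz=[[0,0,0],[0,0,0],[0,0,0],[0,0,0],[0,0,0],[0,0,0],[0,0,0],[0,0,0]], jaw=[60,40,20,10,10,10,10,10])

```text
time_s: 3.15
eef_pos: [0.4854, -0.268, 0.1158]
eef_rot: [-0.0, 1.0, 0.0, 0.0]
wrist_force: [-1.0, 2.4, 5.9]
opening: 0.337
grasp_force: 59.7
```

send_rows(dr=[[0,0,0],[0,0,0],[0,0,0],[0,0,0],[0,0,0],[0,0,0],[0,0,0],[0,0,0]], xyz=[[0,0,-1],[0,0,-3],[0,0,-6],[0,0,-9],[0,0,-12],[0,0,-15],[0,0,-17],[0,0,-17.5]], jaw=[10,10,10,10,10,10,10,10])

```text
time_s: 4.15
eef_pos: [0.4855, -0.2686, 0.2919]
eef_rot: [0.001, 1.0, 0.0, 0.001]
wrist_force: [-0.5, -0.9, -2.8]
opening: 0.345
grasp_force: 59.6
```

send_rows(dr=[[0,0,0],[0,0,0],[0,0,0],[0,0,0],[0,0,0],[0,0,0],[0,0,0],[0,0,0]], xyz=[[0,-1.5,0],[0,-4.5,0],[0,-9,0],[0,-14,0],[0,-19,0],[0,-23.5,0],[0,-26.5,0],[0,-28,0]], jaw=[10,10,10,10,10,10,10,10])

```text
time_s: 5.15
eef_pos: [0.484, 0.0141, 0.289]
eef_rot: [-0.0, 1.0, 0.001, -0.001]
wrist_force: [-0.5, -0.1, -2.3]
opening: 0.339
grasp_force: 59.7
```

```bash
python3 - <<'E'
from h import *
im,c=snap('wrist','w2'); snap('top','t2'); o=ctrl.get_obs(); print(o['eef_pos'],o['eef_rot'],o['time_s'],o['opening'])
E
```

```text
[0.48445151 0.01330393 0.28946581] [-2.10613046e-04  9.99999038e-01  1.16502076e-03 -7.22980532e-04] 5.25 0.34088316442948413
```

View pics/w2.png

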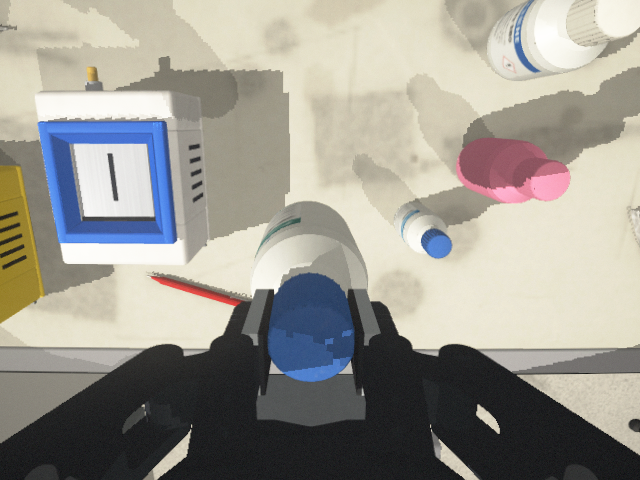

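The wrist view shows the dock collar at x 38–174, y 121–243, and the flap face at (72–155, 143–218). The gap is on the front side. I'll refine the port centre from both views.

```bash
python3 - <<'E'
from h import *
for n,f,box in(('wrist','w2',(0,220,80,270)),('top','t2',(215,290,220,310))):
    c=dict(ctrl.calibration(n)); c['world_from_camera']=np.load(f'pics/{f}.npy'); im=cv2.imread(f'pics/{f}.png')
    m=cv2.inRange(cv2.cvtColor(im,cv2.COLOR_BGR2HSV),(100,120,40),(125,255,255)); q=np.zeros_like(m); a,b,e,g=box; q[e:g,a:b]=m[e:g,a:b]
    cs,h=cv2.findContours(q,cv2.RETR_CCOMP,cv2.CHAIN_APPROX_NONE)
    for k,hh in zip(cs,h[0]):
        if cv2.contourArea(k)<250: continue
        z=.082 if hh[3]>=0 else .092
        P=np.array([onz(c,p[0],z)[:2] for p in k],np.float32); r=cv2.minAreaRect(P)
        print(n,'hole' if hh[3]>=0 else 'outer',z,'centre',np.round(r[0],4),'size',np.round(r[1],4),'ang',round(r[2],1))
E
```

```text
wrist outer 0.092 centre [0.5071 0.18  ] size [0.1032 0.1009] ang 89.8
wrist hole 0.082 centre [0.5067 0.182 ] size [0.0685 0.0684] ang 89.9
top outer 0.092 centre [0.5063 0.1809] size [0.0981 0.1013] ang 0.3
top hole 0.082 centre [0.5077 0.1822] size [0.0694 0.0695] ang 0.3
```

send_rows(dr=[[0,0,0],[0,0,0],[0,0,0],[0,0,0],[0,0,0],[0,0,0],[0,0,0],[0,0,0]], xyz=[[0.3,-1.5,0],[0.8,-5,0],[1.3,-9,0],[1.8,-13,0],[2.1,-15.8,0],[2.1,-16.8,0],[2.1,-16.8,0],[2.1,-16.8,0]], jaw=[10,10,10,10,10,10,10,10])

```text
time_s: 6.25
eef_pos: [0.5062, 0.1789, 0.2902]
eef_rot: [0.0, 1.0, -0.001, -0.0]
wrist_force: [-0.0, -0.8, -2.4]
opening: 0.336
grasp_force: 59.9
```

```bash
python3 - <<'E'
from h import *
snap('wrist','w3'); im,c=snap('scene','s3'); o=ctrl.get_obs(); print(o['eef_pos'],o['eef_rot'],o['time_s'],o['wrist_force'])
a=cv2.imread('pics/w3.png')
cv2.imwrite('pics/c3.png',np.hstack([cv2.resize(a,(400,300)),cv2.resize(cv2.imread('pics/s3.png')[60:270,200:480],(400,300))]))
E
```

```text
[0.50621353 0.17895203 0.29032989] [ 1.06127937e-04  9.99999773e-01 -6.63517170e-04  4.11171340e-05] 6.35 [-0.12015903  0.60186848 -2.22903612]
```

View pics/c3.png

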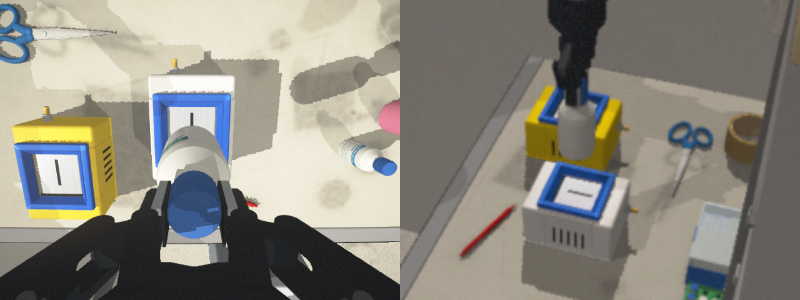

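The bottle hangs upright in front of the port in the images. By coordinates it's about 2.5 mm off in y, which I'll correct while lowering.

send_rows(dr=[[0,0,0],[0,0,0],[0,0,0],[0,0,0],[0,0,0],[0,0,0],[0,0,0],[0,0,0]], xyz=[[0,-0.25,1],[0,-0.25,2.5],[0,-0.25,4.5],[0,-0.25,6],[0,-0.25,7],[0,-0.25,7.7],[0,-0.25,8],[0,-0.25,8]], jaw=[10,10,10,10,10,10,10,10])

```text
time_s: 7.35
eef_pos: [0.5062, 0.1825, 0.2105]
eef_rot: [-0.0, 1.0, 0.0, 0.0]
wrist_force: [0.2, -0.3, -1.4]
opening: 0.339
grasp_force: 59.8
```

send_rows(dr=[[0,0,0],[0,0,0],[0,0,0],[0,0,0],[0,0,0],[0,0,0],[0,0,0],[0,0,0]], xyz=[[0,0,0.5],[0,0,1],[0,0,1.6],[0,0,2.2],[0,0,2.8],[0,0,3.4],[0,0,4],[0,0,4]], jaw=[10,10,10,10,10,10,10,10])

```text
time_s: 8.35
eef_pos: [0.5051, 0.1824, 0.1692]
eef_rot: [0.0, 1.0, 0.0, -0.001]
wrist_force: [-1.7, 0.5, -0.1]
opening: 0.338
grasp_force: 60.0
```

send_rows(dr=[[0,0,0],[0,0,0],[0,0,0],[0,0,0],[0,0,0],[0,0,0],[0,0,0],[0,0,0]], xyz=[[0,0,0.6],[0,0,1.3],[0,0,2],[0,0,2.7],[0,0,3.4],[0,0,4],[0,0,4.4],[0,0,4.4]], jaw=[10,10,10,10,10,10,10,10])

```text
time_s: 9.35
eef_pos: [0.5057, 0.1824, 0.1258]
eef_rot: [0.0, 1.0, 0.0, -0.001]
wrist_force: [-1.1, -0.1, -2.0]
opening: 0.342
grasp_force: 59.8
```

send_rows(dr=[[0,0,0],[0,0,0],[0,0,0],[0,0,0],[0,0,0],[0,0,0],[0,0,0],[0,0,0]], xyz=[[0,0,0.1],[0,0,0.2],[0,0,0.3],[0,0,0.4],[0,0,0.45],[0,0,0.45],[0,0,0.45],[0,0,0.45]], jaw=[10,10,10,10,10,10,10,10])

```text
time_s: 10.35
eef_pos: [0.5061, 0.1825, 0.1218]
eef_rot: [-0.0, 1.0, 0.0, -0.0]
wrist_force: [-0.6, -0.7, -1.3]
opening: 0.337
grasp_force: 59.9
```

send_rows(dr=[[0,0,0],[0,0,0],[0,0,0],[0,0,0],[0,0,0],[0,0,0],[0,0,0],[0,0,0]], xyz=[[0,0,0.05],[0,0,0.1],[0,0,0.15],[0,0,0.15],[0,0,0.15],[0,0,0.15],[0,0,0.15],[0,0,0.15]], jaw=[10,10,10,10,10,10,10,10])

```text
time_s: 11.35
eef_pos: [0.5065, 0.1825, 0.1209]
eef_rot: [-0.0, 1.0, 0.0, 0.0]
wrist_force: [-2.9, 0.2, 5.0]
opening: 0.341
grasp_force: 60.6
```

The force went from about -1.3 to +5 N, so the bottle is on the floor. I'll release and rise.

send_rows(dr=[[0,0,0],[0,0,0],[0,0,0],[0,0,0],[0,0,0],[0,0,0],[0,0,0],[0,0,0]], xyz=[[0,0,0],[0,0,0],[0,0,0],[0,0,0],[0,0,0],[0,0,0],[0,0,0],[0,0,0]], jaw=[40,50,60,70,75,75,75,75])

```text
time_s: 12.35
eef_pos: [0.5061, 0.1824, 0.1203]
eef_rot: [0.0, 1.0, 0.0, 0.0]
wrist_force: [-0.2, -0.6, 0.7]
opening: 0.752
grasp_force: 0.0
```

send_rows(dr=[[0,0,0],[0,0,0],[0,0,0],[0,0,0],[0,0,0],[0,0,0],[0,0,0],[0,0,0]], xyz=[[0,0,-1],[0,0,-3],[0,0,-6],[0,0,-9],[0,0,-12],[0,0,-14],[0,0,-15],[0,0,-15]], jaw=[75,75,75,75,75,75,75,75])

```text
time_s: 13.35
eef_pos: [0.5064, 0.1825, 0.271]
eef_rot: [-0.0, 1.0, 0.0, 0.001]
wrist_force: [-0.7, -0.1, -0.3]
opening: 0.746
grasp_force: 0.0
```

```bash
python3 - <<'E'
from h import *
snap('wrist','w4'); im,c=snap('scene','s4')
cv2.imwrite('pics/c4.png',np.hstack([cv2.resize(cv2.imread('pics/w4.png'),(400,300)),cv2.resize(cv2.imread('pics/s4.png')[90:405,220:640],(400,300))]))
im=cv2.imread('pics/w4.png');c=dict(ctrl.calibration('wrist'))
print(ctrl.get_obs()['eef_pos'],ctrl.get_obs()['time_s'],ctrl.get_obs()['wrist_force'])
E
```

```text
[0.50561444 0.18235974 0.26944352] 13.45 [-0.50538852  0.14199462 -0.04400393]
```

View pics/c4.png

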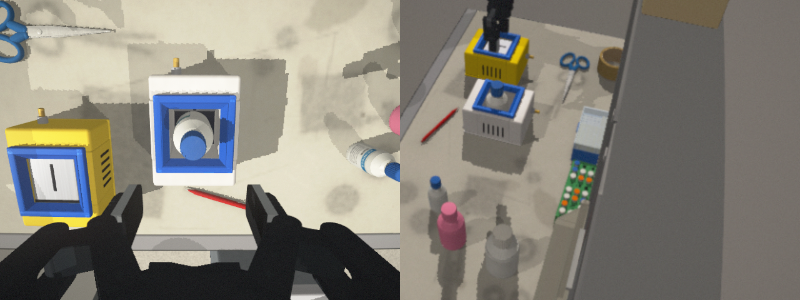

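The buffer bottle stands upright in the white dock's port with its cap showing at (193,145). The gripper is clear and the cream-cap bottle hasn't moved, at (502,250). Handing in.

```bash
python3 -c "
from bench import ctrl
print(ctrl.hand_in())"
```

```text
the job is handed in; nothing more can be done
None
```

The buffer bottle is seated upright in the white dock's port with its cap on show, released with the gripper clear, and the job is handed in; `hand_in()` returned no verdict.

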